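# Unstack the soldering supplies into their colour-coded dishes

## Task

The soldering supplies have been left piled on top of one another. Working from the top of the stack down, set each one straight into its own holder dish: the blue capacitor in the blue dish, the flux pot with the black lid in the black dish, the tip-cleaner tin in the red dish and the milky jar in the yellow dish. Set each down upright and flat on the dish floor, without dropping it, and leave the spout bottle and the white earphone case where they stand.

Things in the scene. Friction and masses are not known exactly. Their poses are not given: they have to be found in the camera images.
- cap: large blue electrolytic capacitor with a white top marked by a black star of scored lines, an upright cylinder of diameter 32 mm, 45 mm high, 0.05 kg; at the start the top of the stack, standing on the flux pot. Origin: centre of its underside; z along its axis, up.
- pot: small round flux pot, white body of diameter 39 mm with a black screw lid (fixed) of diameter 42 mm over its upper 9 mm, 25 mm high in all, 0.045 kg; at the start it stands on the tin. Origin: centre of its underside; z up.
- tin: pale grey round tip-cleaner tin with brass wool in its open top, diameter 50 mm, wall rim 28 mm high (what stands on it rests at 28 mm), 0.08 kg; at the start it stands on the milky jar's lid. Origin: centre of its underside; z up.
- jar: milky off-white plastic jar with a fixed flat lid, diameter 61 mm, 54 mm high, 0.1 kg; at the start the bottom of the stack, standing on the bench. Origin: centre of its underside; z up. The layers of the stack may be up to 7 mm off one another's centre.
- dish_blue: blue round plastic holder dish, fixed to the bench, outer diameter 60 mm, inner diameter 52 mm; holds the capacitor. Its flat inner floor is 4 mm above the bench and its rim stands 8 mm above the bench (wall 4 mm). A small flat finger tab sticks out 12 mm at one side (4 mm high). Origin: centre of the underside, on the bench top; z up.
- dish_black: black round plastic holder dish, fixed to the bench, outer diameter 70 mm, inner diameter 62 mm; holds the flux pot. Its flat inner floor is 4 mm above the bench and its rim stands 8 mm above the bench (wall 4 mm). A small flat finger tab sticks out 12 mm at one side (4 mm high). Origin: centre of the underside, on the bench top; z up.
- dish_red: red round plastic holder dish, fixed to the bench, outer diameter 78 mm, inner diameter 70 mm; holds the tin. Its flat inner floor is 4 mm above the bench and its rim stands 8 mm above the bench (wall 4 mm). A small flat finger tab sticks out 12 mm at one side (4 mm high). Origin: centre of the underside, on the bench top; z up.
- dish_yellow: yellow round plastic holder dish, fixed to the bench, outer diameter 89 mm, inner diameter 81 mm; holds the milky jar. Its flat inner floor is 4 mm above the bench and its rim stands 8 mm above the bench (wall 4 mm). A small flat finger tab sticks out 12 mm at one side (4 mm high). Origin: centre of the underside, on the bench top; z up.
- bottle: bystander, not to be moved: white cleaner bottle with red cap and needle spout, diameter 40 mm, 115 mm high. Origin: centre of its underside; z up.
- case: bystander, not to be moved: white earphone case lying flat, 46 x 56 x 22 mm. Origin: centre of its underside; z up.
Things that resemble listed ones, but are neither listed nor needed, are in the scene too. Leave any orange or turquoise look-alike of the jar alone.

How it is judged:
By the outcome, as a careful person would: the job done as asked, in the order asked, and still so for the second after the job is handed in, with the robot touching nothing.
It also fails if it takes over 115 s, if anything falls off the work surface, if the arm or the gripper's body presses on something with over 40 N, if the wrist force passes 120 N, or if a joint passes its speed limit or range.

## Robot

A 6-joint arm with a two-finger parallel gripper is mounted at the origin on a cart in front of the work surface, level with it; the furniture and walls round the work are solid. World frame = base frame: x ahead of the robot, y to its left, z up, the work surface at z = 0. Lengths are in mm, angles in rad, forces in N, time in s.
With the tool pointing down it reaches from about 350 to 975 mm from the base axis. Payload 7.1 kg.
Tool frame: the origin (TCP) lies at the centre of the arm's flange, where the gripper is bolted on; the fingertips stand 182 mm ahead of it and the grasp point (between the pads) lies 163 mm ahead of it; z points along the fingers, y is the line along which they close (so a half turn about z gives the same grasp; the last joint's range is limited). The gripper opens to 88 mm and grips with 3 to 60 N. Pads are 20 mm wide; open, the fingers measure 115 mm over their backs; the gripper's body (75 mm by 178 mm) begins 61 mm behind the grasp point.
Start: joints at [-1.153, 0.423, 1.63, -0, 1.089, -0.019], TCP at [264.416, -566.295, 404.675] pointing down, gripper open.
Joint ranges: [-3, 3], [-0.9, 2.11], [0.09, 2.58], [-1.31, 4.45], [0.11, 2.69], [-2.54, 2.54]. Speed limits (rad/s): [2.39, 2.39, 3.01, 3.14, 3.14, 3.14].

## Interface

Orientations are given as a rotation vector (axis times angle).
In Python, from workcell import readout, get_image, ctrl gives the robot as it stands.
- The arm moves only by the tool step_arm, never from a script. Its argument "targets" is a list that holds one entry, the list of rows, each a list of 7 numbers: the shift along the world's x, y, z as a fraction of full scale, then the turn, a rotation vector about the world's x, y, z as a fraction of full scale, then the opening, from 0 (shut) to 1 (fully open). In form: [[[dx, dy, dz, wx, wy, wz, claw], ...]]. A call has exactly 5 rows; each row shifts and turns the commanded pose from where the row before left it; what a row does not reach is not made up. Full scale, the value 1, is 0.05 m for a shift and 4 degrees for a turn. A row lasts 1/8 s, in which the tool goes at most 62.5 mm and 10.7 degrees, less where a joint would pass 70% of its speed; a pose out of reach is approached as far as the arm can. A call with a number of a shift or a turn outside -1 to 1 is refused whole. A call with a gripper value outside its range is refused whole. The fingers move at their own pace and stop on an object; the grip force is fixed at half the most. Time passes only in rows, so rows that do not move let the fingers close, or fill a call up. It gives the time, the measured TCP pose, the force, the opening and the grip force at its end, in the units of the state.
- readout.get_obs(): the state, without advancing time (a new reading comes with each control period).
- get_image(name): name is "side" or "top" or "wrist"; returns a dict with "pixels" (384x512x3 uint8, red, green, blue), "intrinsics" (3x3 intrinsics, pixels), "extrinsics" (4x4, takes a point from world to camera coordinates). Camera axes: x right, y down, z forward; pixel columns grow to the right and rows downward; lengths in mm; the calibration is good to about 2 mm. A picture is of the moment at which its call begins. There is no depth.
- ctrl.close_job(): hands the job in; it is judged then, once.
The state is a dict: "t": time; "qpos": joint angles; "qvel": joint speeds; "joint_torque": joint torques, N m; "ee_pos": TCP position; "orientation": TCP orientation; "ft_force": force on the tool from outside, world axes, zero at the start; "moment": the same for the moment, N m; "width": finger opening in mm; "grasp_force": force on a finger pad.
Only numpy, scipy, OpenCV 4.12 (cv2) and the standard library are available. Lean on these libraries where they do the work, as an engineer would, in place of code of your own. Each camera call takes 0.05 s, during which the arm holds its last target. There are 200 camera calls.

## Working session

There is one attempt and no reset: what is moved stays moved. The work goes in short steps, Python scripts to look and compute and a tool call to move; the robot and the scene stay as the last step left them, time stands still between calls to the robot, and variables do not carry over. Pictures are saved under pics/ and viewed, at most 16 in all, crops included, and the job is handed in when it is done.

Besides the shell and the picture viewer there is one more tool, called after "Request:" as a command line: name --argument value ..., lists and objects as JSON in quotes. step_arm: Moves the arm, as the interface text tells. Shift numbers are shares of 0.05 m and turn numbers shares of 4 degrees, none past 1 either way. Its arguments: {"type":"object","properties":{"targets":{"type":"array"}},"required":["targets"]}

```bash
mkdir -p pics; ls; cat > h.py <<'E'
import numpy as np, cv2
from workcell import readout, get_image, ctrl
def save(n,f,crop=None,s=1):
    im=get_image(n); p=im["pixels"][:,:,::-1]
    np.savez(f'pics/{f}.npz',p=p,K=im["intrinsics"],E=im["extrinsics"])
    if crop: p=p[crop[1]:crop[3],crop[0]:crop[2]]
    cv2.imwrite(f'pics/{f}.png',cv2.resize(p,None,fx=s,fy=s,interpolation=cv2.INTER_CUBIC))
def proj(f,P):
    d=np.load(f'pics/{f}.npz'); c=d['E'][:3,:3]@np.array(P,float).T.reshape(3,-1)+d['E'][:3,3:]
    q=d['K']@c; return (q[:2]/q[2]).T
def ray(f,uv,z):
    d=np.load(f'pics/{f}.npz'); R=d['E'][:3,:3]; o=-R.T@d['E'][:3,3]
    v=R.T@np.linalg.inv(d['K'])@np.array([uv[0],uv[1],1.])
    return o+v*(z-o[2])/v[2]
E
python3 - <<'E'
from h import *
for n in("top","side"): 
    save(n,n+"0",s=1.5)
    d=np.load(f'pics/{n}0.npz'); print(n,(-d['E'][:3,:3].T@d['E'][:3,3]).round(),d['E'][:3,:3].round(2).tolist(),d['K'][0,0])
print(readout.get_obs())
E
```

```text
pics
top [ 458.  -18. 1333.] [[0.02, -1.0, 0.0], [-1.0, -0.02, -0.09], [0.09, 0.0, -1.0]] 382.8931849360971
side [245. 580. 667.] [[-0.89, -0.45, -0.01], [-0.28, 0.59, -0.76], [0.35, -0.67, -0.65]] 347.26030522975583
{'t': 0.1, 'qpos': array([-1.15301289e+00,  4.23783747e-01,  1.63060535e+00, -1.80441249e-05,
        1.08859900e+00, -1.90297926e-02]), 'qvel': array([ 0.00011047, -0.00296132, -0.00190076, -0.00039405, -0.00059339,
        0.00063812]), 'joint_torque': array([-1.34883398e-03, -5.45611632e+01, -2.74330169e+01,  6.43387134e-02,
        1.88255904e-02, -3.18554680e-05]), 'ee_pos': array([ 264.31227005, -566.08537654,  403.97041872]), 'orientation': array([-3.06562568e+00, -6.80419748e-01,  4.58540966e-04]), 'ft_force': array([0.95326814, 0.32410242, 0.26423599]), 'moment': array([-0.01488605,  0.04547592,  0.04989726]), 'grasp_force': 0.0, 'width': 87.92941322248477}
```

View pics/top0.png

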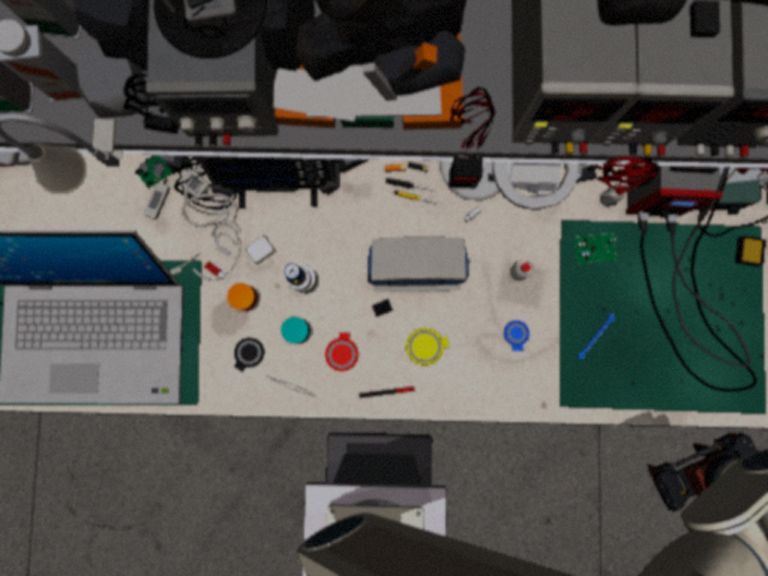

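View pics/side0.png

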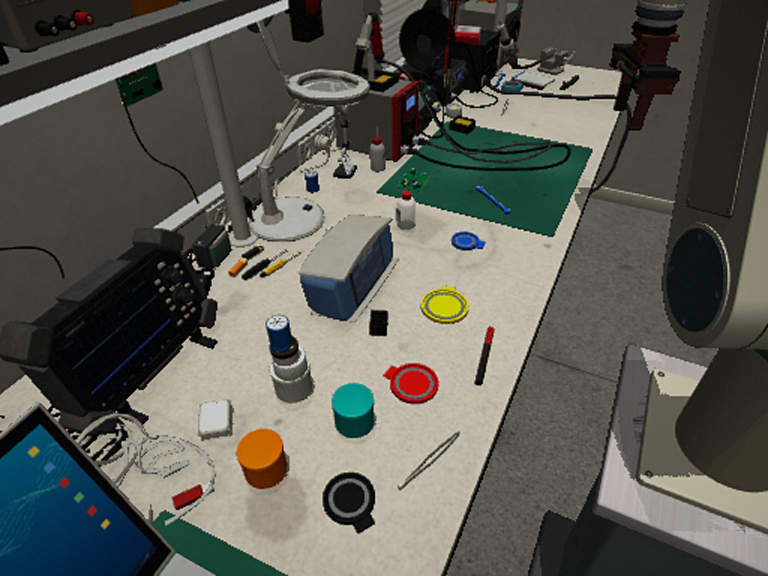

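The stack is at about (298,276) in the enlarged top view and (285,355) in the side view, with the blue cap on top. The orange jar (241,297) and turquoise jar (295,330) are the look-alikes. The dishes are black (248,352), red (341,353), yellow (425,346) and blue (516,333). A second small blue can, near the lamp at side (312,180), stands alone and is not the stack's capacitor. I'll confirm in one crop.

```bash
python3 - <<'E'
from h import *
a=np.load('pics/top0.npz')['p'];b=np.load('pics/side0.npz')['p']
A=cv2.resize(a[165:215,170:240],(700,500)[:2],interpolation=cv2.INTER_CUBIC)[:, :]
B=cv2.resize(b[200:275,165:225],(400,500),interpolation=cv2.INTER_CUBIC)
cv2.imwrite('pics/c0.png',np.hstack([cv2.resize(A,(400,286)).copy() if 0 else cv2.copyMakeBorder(cv2.resize(A,(400,286)),0,214,0,0,0),B]))
# dishes: outline fit by projecting rim points ray at z=8 from color masks
def mask(f,name):
    h=cv2.cvtColor(np.load(f'pics/{f}.npz')['p'],cv2.COLOR_BGR2HSV).astype(int);H,S,V=h[...,0],h[...,1],h[...,2]
    return {'red':((H<6)|(H>174))&(S>150)&(V>90),'yellow':(H>22)&(H<34)&(S>140)&(V>90),'blue':(H>105)&(H<125)&(S>140)&(V>80),'black':V<60}[name]
from numpy import array
seed={'top0':dict(red=(341,353),yellow=(425,346),blue=(516,333),black=(248,352)),'side0':dict(red=(414,382),yellow=(444,305),blue=(463,241),black=(349,498))}
for f in seed:
  for n,s in seed[f].items():
    m=mask(f,n).astype(np.uint8)*255
    x,y=int(s[0]/1.5),int(s[1]/1.5); w=32
    y0,x0=max(0,y-w),max(0,x-w)
    sub=m[y0:y+w,x0:x+w]
    sub=cv2.morphologyEx(sub,cv2.MORPH_CLOSE,np.ones((7,7)))
    k,l,st,c=cv2.connectedComponentsWithStats(sub); i=1+np.argmax(st[1:,4])
    ys,xs=np.where(l==i)
    P=array([ray(f,(u+x0,v+y0),7)[:2] for u,v in zip(xs,ys)])
    # tab removal: rasterise at 1mm & open
    o=P.min(0)-10; g=np.zeros((140,140),np.uint8); 
    for p in P: 
        q=np.clip((p-o).astype(int),0,139); g[q[0],q[1]]=1
    g=cv2.morphologyEx(g,cv2.MORPH_CLOSE,np.ones((9,9)))
    K=cv2.getStructuringElement(cv2.MORPH_ELLIPSE,(37,37)); g=cv2.morphologyEx(g,cv2.MORPH_OPEN,K)
    cn=max(cv2.findContours(g,0,1)[0],key=cv2.contourArea); (cy,cx),r=cv2.minEnclosingCircle(cn)
    mm=cv2.moments(g,True); 
    print(f,n,(o+[mm['m01']/mm['m00'],mm['m10']/mm['m00']]).round(1),'r',round((mm['m00']/np.pi)**.5,1))
print('top of cap',ray('top0',(292/1.5,271/1.5),152).round(),ray('side0',(279/1.5,322/1.5),152).round())
E
```

```text
top0 red [445.2  84.6] r 34.4
top0 yellow [ 467.7 -106.3] r 40.6
top0 blue [ 502.9 -317.1] r 24.7
top0 black [443.4 298.2] r 30.3
side0 red [446.3  84.1] r 37.9
side0 yellow [ 467.3 -106.4] r 43.3
side0 blue [ 502.5 -319.3] r 27.1
side0 black [442.5 300.1] r 35.5
top of cap [615. 181. 152.] [615. 180. 152.]
```

View pics/c0.png

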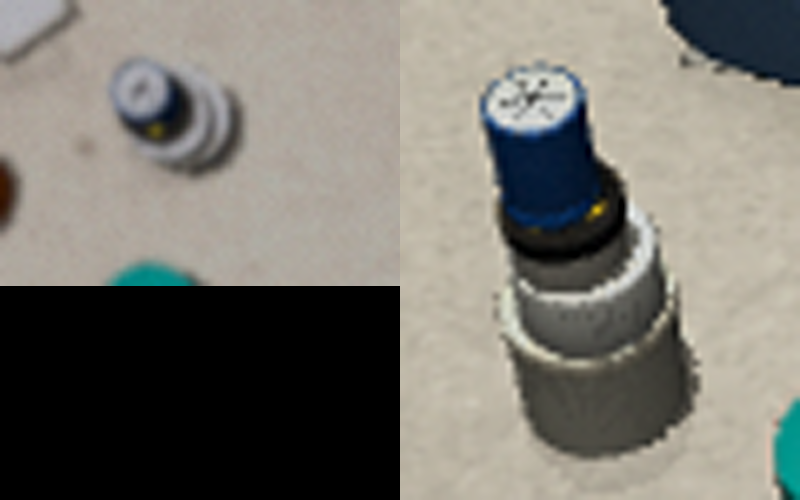

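The crop confirms the stack: blue cap with black star on a white top, black-lidded pot, pale tin, milky jar. The cap top is at about (615,180,152), and the top and side views agree. I'll move above it.

Request:
step_arm --targets '[[[0.47,1,0.2,0,0,0,1],[0.47,1,0.2,0,0,0,1],[0.47,1,0.2,0,0,0,1],[0.47,1,0.2,0,0,0,1],[0.47,1,0.2,0,0,0,1]]]'

```text
t: 0.72
ee_pos: [382.3, -314.6, 454.8]
orientation: [-3.067, -0.68, 0.0]
ft_force: [0.6, -0.4, 0.5]
width: 87.8
grasp_force: 0.0
```

Request:
step_arm --targets '[[[0.47,1,0,0,0,0,1],[0.47,1,0,0,0,0,1],[0.47,1,0,0,0,0,1],[0.47,1,0,0,0,0,1],[0.47,1,0,0,0,0,1]]]'

```text
t: 1.35
ee_pos: [499.8, -64.5, 454.6]
orientation: [3.067, 0.681, -0.0]
ft_force: [0.7, -0.1, 0.1]
width: 88.0
grasp_force: 0.0
```

Request:
step_arm --targets '[[[0.47,1,0,0,0,0,1],[0.47,1,0,0,0,0,1],[0.47,1,0,0,0,0,1],[0.47,1,0,0,0,0,1],[0,0,0,0,0,0,1]]]'

```text
t: 1.98
ee_pos: [594.2, 136.7, 453.9]
orientation: [-3.065, -0.687, 0.0]
ft_force: [0.7, 0.2, 0.2]
width: 87.8
grasp_force: 0.0
```

```bash
python3 - <<'E'
from h import *
save('wrist','w1',s=1.5); d=np.load('pics/w1.npz'); E=d['E']; print((-E[:3,:3].T@E[:3,3]).round(),E[:3,:3].round(2).tolist(),d['K'][0,0])
o=readout.get_obs(); print(o['ee_pos'],o['orientation'],o['qpos'].round(2))
print('capproj',proj('w1',[[615,180,152]]))
q=lambda u,v,z:ray('top0',(u/1.5,v/1.5),z).round()[:2]
print('case',q(261,249,22),'turq',q(295,330,54),'orange',q(241,297,54),'box L/R bot',q(369,282,20),'boxtop',[q(370,240,90),q(468,240,90),q(370,278,90)],'bottle',q(521,268,100),'blk thing',q(382,307,10))
E
```

```text
[669. 172. 434.] [[0.43, -0.9, 0.0], [-0.86, -0.41, 0.3], [-0.27, -0.13, -0.95]] 337.5513093301161
[593.47128323 134.99029051 453.83220221] [ 3.06590198e+00  6.84807550e-01 -2.11248918e-03] [ 0.2   0.35  1.62 -0.    1.17  1.34]
capproj [[219.8259119  137.90746346]]
case [682. 276.] turq [496. 185.] orange [567. 309.] box L/R bot [611.  25.] boxtop [array([696.,  23.]), array([ 701., -192.]), array([612.,  20.])] bottle [ 640. -306.] blk thing [555.  -6.]
```

View pics/w1.png

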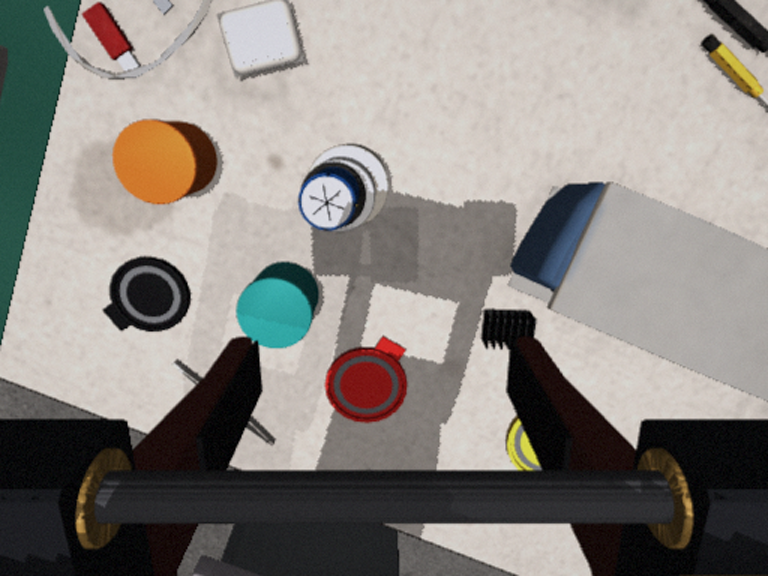

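```bash
python3 - <<'E'
from h import *
f='w1'; h=cv2.cvtColor(np.load('pics/w1.npz')['p'],cv2.COLOR_BGR2HSV).astype(int)
m=((h[...,0]>100)&(h[...,0]<130)&(h[...,1]>120)).astype(np.uint8); m[:,:190]=0;m[:,265:]=0;m[:105]=0;m[165:]=0
w=((h[...,2]>150)&(h[...,1]<60)).astype(np.uint8); k,l,st,c=cv2.connectedComponentsWithStats(w); i=l[130,212]
print(st[i],c[i],ray(f,c[i],152))
(cx,cy),r=cv2.minEnclosingCircle(np.argwhere(l==i)[:,::-1].astype(np.float32)); print(cx,cy,r,ray(f,(cx,cy),152), ray(f,(cx+r,cy),152)-ray(f,(cx,cy),152))
print(readout.get_obs()['ee_pos'])
E
```

```text
[201 118  34  34 799] [216.66833542 133.96245307] [616.90637055 183.69393247 152.        ]
217.20443725585938 134.30787658691406 17.118314743041992 [616.83232704 183.17555126 152.        ] [  6.08876766 -12.92156656   0.        ]
[593.47128323 134.99029051 453.83220221]
```

Request:
step_arm --targets '[[[0.46,0.95,0,0,0,0,1],[0,0,-0.9,0,0,0,1],[0,0,-0.9,0,0,0,1],[0,0,-0.8,0,0,0,0.7],[0,0,-0.5,0,0,0,0.6]]]'

```text
t: 2.65
ee_pos: [615.3, 179.3, 297.4]
orientation: [3.067, 0.678, -0.006]
ft_force: [0.1, 0.2, 0.8]
width: 71.4
grasp_force: 0.0
```

Request:
step_arm --targets '[[[0,0,0,0,0,0,0.45],[0,0,0,0,0,0,0.45],[0,0,0,0,0,0,0.45],[0,0,0,0,0,0,0.45],[0,0,0,0,0,0,0.45]]]'

```text
t: 3.28
ee_pos: [616.5, 181.3, 300.3]
orientation: [-3.067, -0.681, -0.002]
ft_force: [-0.3, 0.6, 0.3]
width: 39.3
grasp_force: 0.0
```

```bash
python3 - <<'E'
from h import *
save('wrist','w2'); save('side','s2')
a=np.load('pics/w2.npz')['p'];b=np.load('pics/s2.npz')['p'][170:290,130:250]
cv2.imwrite('pics/c2.png',np.hstack([a[:, 60:452],cv2.resize(b,(384,384),interpolation=cv2.INTER_CUBIC)]))
print(readout.get_obs()['ee_pos'])
E
```

```text
[616.44236989 181.27811508 299.94676316]
```

View pics/c2.png

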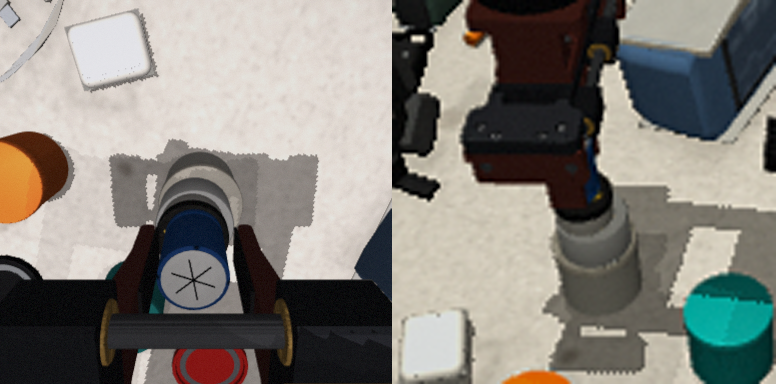

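The cap stands between the pads, with its star at wrist pixel (254,279). I'll check the exact centring before closing.

```bash
python3 - <<'E'
from h import *
p=ray('w2',(254,279),152); e=readout.get_obs()['ee_pos']; d=p-e; print(p,'along y_tool',d[:2]@[.42,-.907],'along x',d[:2]@[.907,.42],proj('w2',[[e[0],e[1],152]]))
# other layers: jar / tin rough from w1
print(readout.get_obs()['orientation'])
E
```

```text
[616.70118527 182.41176802 152.        ] along y_tool -0.9195207563555065 along x 0.710879778078878 [[256.10752066 280.42834089]]
[-3.06687511e+00 -6.80842343e-01 -6.88642584e-04]
```

Centred to within 1 mm, so I'll close and then lift.

Request:
step_arm --targets '[[[0,0.02,-0.03,0,0,0,0.35],[0,0,0,0,0,0,0.3],[0,0,0,0,0,0,0.25],[0,0,0,0,0,0,0.2],[0,0,0,0,0,0,0.2]]]'

```text
t: 4.0
ee_pos: [616.4, 182.2, 298.1]
orientation: [3.067, 0.681, -0.0]
ft_force: [-0.0, 0.3, -1.0]
width: 31.7
grasp_force: 30.0
```

Request:
step_arm --targets '[[[0,0,0,0,0,0,0.2],[0,0,0.1,0,0,0,0.2],[0,0,0.2,0,0,0,0.2],[0,0,0.7,0,0,0,0.2],[0,0,0.8,0,0,0,0.2]]]'

```text
t: 4.62
ee_pos: [616.3, 182.1, 389.3]
orientation: [3.067, 0.681, -0.001]
ft_force: [-0.2, 0.5, 0.4]
width: 31.6
grasp_force: 30.0
```

```bash
python3 - <<'E'
from h import *
o=readout.get_obs();print(o['ee_pos'],o['width'],o['grasp_force'])
save('wrist','w3'); save('side','s3')
a=np.load('pics/w3.npz')['p'];b=np.load('pics/s3.npz')['p'][170:290,130:250]
cv2.imwrite('pics/c3.png',np.hstack([a[:, 60:452],cv2.resize(b,(384,384),interpolation=cv2.INTER_CUBIC)]))
E
```

```text
[616.25431099 182.14974267 389.32395671] 31.578735059991647 29.99982923269272
```

View pics/c3.png

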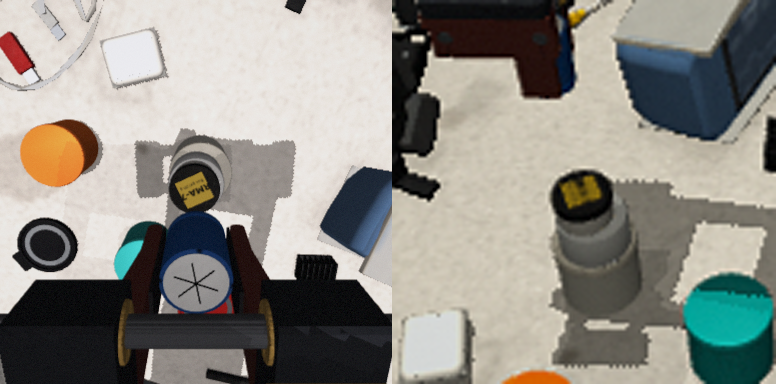

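Cap held at 31.6 mm with 30 N. The pot and the rest of the stack are undisturbed, and the lid is at (254,190) in the full wrist frame. I'll carry the cap toward the blue dish.

Request:
step_arm --targets '[[[-0.23,-1,0,0,0,0,0.2],[-0.23,-1,0,0,0,0,0.2],[-0.23,-1,0,0,0,0,0.2],[-0.23,-1,0,0,0,0,0.2],[-0.23,-1,0,0,0,0,0.2]]]'

```text
t: 5.35
ee_pos: [558.2, -69.3, 388.0]
orientation: [-3.067, -0.681, 0.0]
ft_force: [-0.5, 0.2, -0.6]
width: 31.6
grasp_force: 30.0
```

Request:
step_arm --targets '[[[-0.23,-1,0,0,0,0,0.2],[-0.23,-1,0,0,0,0,0.2],[-0.23,-1,0,0,0,0,0.2],[-0.23,-1,0,0,0,0,0.2],[-0.2,-1,0,0,0,0,0.2]]]'

```text
t: 5.98
ee_pos: [502.1, -319.3, 388.0]
orientation: [-3.067, -0.68, 0.0]
ft_force: [1.5, -0.1, -0.5]
width: 31.6
grasp_force: 30.0
```

```bash
cat >> h.py <<'E'
def dish(f,seedxy,name,R,show=True):
    "circle fit of the rim's outer edge (z=8) by IoU over mask, from seed"
    from scipy.optimize import minimize
    p=np.load(f'pics/{f}.npz')['p']; h=cv2.cvtColor(p,cv2.COLOR_BGR2HSV).astype(int);H,S,V=h[...,0],h[...,1],h[...,2]
    m={'red':((H<8)|(H>172))&(S>130)&(V>40),'yellow':(H>20)&(H<36)&(S>120)&(V>50),'blue':(H>100)&(H<128)&(S>110)&(V>40),'black':V<70,'grey':V<0}[name]
    t=np.linspace(0,2*np.pi,90)
    def edge(x,r,z=8): return proj(f,np.c_[x[0]+r*np.cos(t),x[1]+r*np.sin(t),0*t+z])
    def s(x):
        v=0
        for r,sg in((R-2,1),(R+2.5,-1)):
            q=edge(x,r).round().astype(int); ok=(q[:,0]>=0)&(q[:,0]<512)&(q[:,1]>=0)&(q[:,1]<384); q=q[ok]
            v+=sg*m[q[:,1],q[:,0]].sum()
        return v
    g=[(s((seedxy[0]+a,seedxy[1]+b)),a,b) for a in np.arange(-8,8.1,.5) for b in np.arange(-8,8.1,.5)]
    g=np.array(g); k=g[g[:,0]>=g[:,0].max()-1]; print(f,name,'score',g[:,0].max(),(k[:,1:].mean(0)+seedxy).round(1),'spread',k[:,1:].std(0).round(1))
E
python3 - <<'E'
from h import *
save('wrist','w4',s=1)
o=readout.get_obs();print(o['ee_pos'],o['width'],'pot',ray('w3',(254,190),107))
dish('w4',(502.7,-318),'blue',30); dish('w1',(445.5,84.5),'red',39); dish('w1',(443,299),'black',35);dish('side0',(502.7,-318),'blue',30);dish('side0',(467.5,-106.4),'yellow',44.5)
E
```

```text
[ 501.29117181 -323.99996363  388.24487245] 32.11127613492296 pot [613.41483014 182.59846124 107.        ]
w4 blue score 79.0 [ 503.8 -316.4] spread [0.7 0.5]
w1 red score 81.0 [447.1  86.3] spread [0.7 0.4]
w1 black score 81.0 [447.9 297.6] spread [0.6 0.5]
side0 blue score 49.0 [ 503.4 -315.7] spread [0.6 1. ]
side0 yellow score 63.0 [ 466.5 -100.6] spread [0.  0.2]
```

View pics/w4.png

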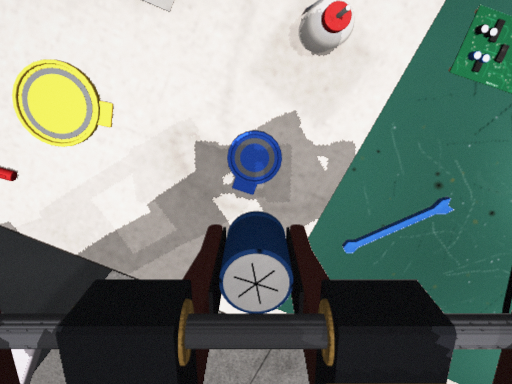

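The blue dish is at (254,157) px, world (503.5,-317). The commanded pose is already over it, so I'll lower now.

Request:
step_arm --targets '[[[0,0,-0.6,0,0,0,0.2],[0,0,-0.9,0,0,0,0.2],[0,0,-0.9,0,0,0,0.2],[0,0,-0.7,0,0,0,0.2],[0,0,-0.4,0,0,0,0.2]]]'

```text
t: 6.65
ee_pos: [502.4, -317.3, 211.2]
orientation: [-3.065, -0.68, 0.003]
ft_force: [0.3, 0.6, 0.7]
width: 31.6
grasp_force: 30.0
```

Request:
step_arm --targets '[[[0,0,-0.1,0,0,0,0.2],[0,0,-0.06,0,0,0,0.2],[0,0,-0.02,0,0,0,0.2],[0,0,0,0,0,0,0.2],[0,0,0,0,0,0,0.2]]]'

```text
t: 7.28
ee_pos: [503.1, -317.9, 204.8]
orientation: [3.066, 0.68, 0.001]
ft_force: [0.7, 0.3, 0.2]
width: 31.6
grasp_force: 30.0
```

Request:
step_arm --targets '[[[0,0,-0.1,0,0,0,0.2],[0,0,-0.04,0,0,0,0.2],[0,0,-0.02,0,0,0,0.2],[0,0,0,0,0,0,0.2],[0,0,0,0,0,0,0.2]]]'

```text
t: 7.9
ee_pos: [503.0, -317.8, 196.2]
orientation: [3.067, 0.681, 0.0]
ft_force: [0.5, 0.3, -1.1]
width: 31.8
grasp_force: 30.0
```

Request:
step_arm --targets '[[[0,0,-0.02,0,0,0,0.2],[0,0,0,0,0,0,0.2],[0,0,-0.01,0,0,0,0.2],[0,0,0,0,0,0,0.2],[0,0,0,0,0,0,0.2]]]'

```text
t: 8.52
ee_pos: [502.9, -317.8, 194.7]
orientation: [-3.067, -0.681, -0.0]
ft_force: [-0.8, -0.7, 0.4]
width: 31.5
grasp_force: 30.0
```

Request:
step_arm --targets '[[[0,0,-0.01,0,0,0,0.2],[0,0,0,0,0,0,0.2],[0,0,-0.01,0,0,0,0.2],[0,0,0,0,0,0,0.2],[0,0,0,0,0,0,0.2]]]'

```text
t: 9.15
ee_pos: [503.0, -317.8, 193.7]
orientation: [3.067, 0.681, 0.0]
ft_force: [0.7, 0.7, 1.7]
width: 32.0
grasp_force: 30.0
```

Request:
step_arm --targets '[[[0,0,-0.01,0,0,0,0.2],[0,0,0,0,0,0,0.2],[0,0,-0.01,0,0,0,0.2],[0,0,0,0,0,0,0.2],[0,0,0,0,0,0,0.2]]]'

```text
t: 9.78
ee_pos: [503.0, -317.8, 193.7]
orientation: [3.067, 0.681, 0.0]
ft_force: [-2.6, 1.9, 11.6]
width: 31.4
grasp_force: 30.0
```

```bash
python3 - <<'E'
from h import *
save('wrist','w5'); save('side','s5')
a=np.load('pics/w5.npz')['p'];b=np.load('pics/s5.npz')['p'][120:190,270:340]
cv2.imwrite('pics/c5.png',np.hstack([a[:, 60:452],cv2.resize(b,(384,384),interpolation=cv2.INTER_CUBIC)]))
print(readout.get_obs()['ft_force'],readout.get_obs()['ee_pos'])
E
```

```text
[-3.05712573  1.98478873 11.26751533] [ 502.93904019 -317.81020025  193.6833968 ]
```

View pics/c5.png

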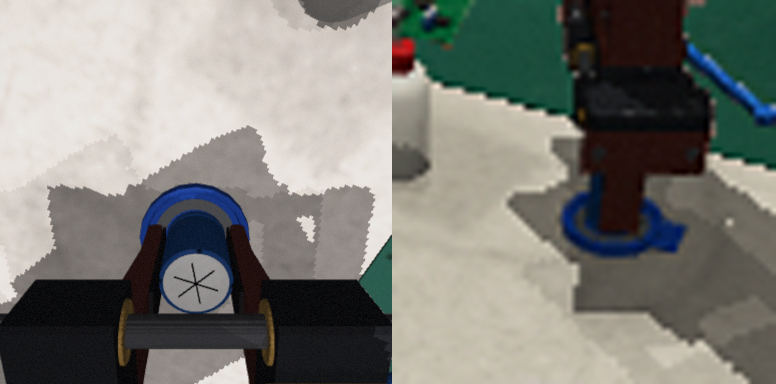

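The cap is within the blue ring, and 11 N of contact shows it is seated. I'll ease off, release and lift.

Request:
step_arm --targets '[[[0,0,0.02,0,0,0,0.2],[0,0,0.01,0,0,0,0.38],[0,0,0,0,0,0,0.45],[0,0,0,0,0,0,0.55],[0,0,0,0,0,0,0.6]]]'

```text
t: 10.5
ee_pos: [502.9, -317.8, 194.0]
orientation: [-3.067, -0.681, 0.0]
ft_force: [-0.1, -0.5, 0.3]
width: 52.1
grasp_force: 0.0
```

Request:
step_arm --targets '[[[0,0,0.1,0,0,0,0.6],[0,0,0.4,0,0,0,0.6],[0,0,0.8,0,0,0,0.6],[0,0,1,0,0,0,0.8],[0,0,1,0,0,0,1]]]'

```text
t: 11.12
ee_pos: [502.7, -317.7, 362.2]
orientation: [3.066, 0.681, 0.001]
ft_force: [0.7, -0.3, -0.0]
width: 68.8
grasp_force: 0.0
```

Request:
step_arm --targets '[[[0.22,1,0.3,0,0,0,1],[0.22,1,0.3,0,0,0,1],[0.22,1,0.2,0,0,0,1],[0.22,1,0,0,0,0,1],[0.22,1,0,0,0,0,1]]]'

```text
t: 11.75
ee_pos: [557.8, -66.2, 401.1]
orientation: [3.066, 0.68, 0.003]
ft_force: [0.1, 0.0, 0.7]
width: 88.1
grasp_force: 0.0
```

Request:
step_arm --targets '[[[0.22,1,0,0,0,0,1],[0.22,1,0,0,0,0,1],[0.22,1,0,0,0,0,1],[0.22,1,0,0,0,0,1],[0.22,1,0,0,0,0,1]]]'

```text
t: 12.38
ee_pos: [612.9, 183.9, 401.0]
orientation: [-3.067, -0.681, -0.003]
ft_force: [1.0, 0.2, 0.5]
width: 87.7
grasp_force: 0.0
```

Request:
step_arm --targets '[[[0,0,-0.5,0,0,0,1],[0,0,-0.5,0,0,0,1],[0,0,0,0,0,0,1],[0,0,0,0,0,0,1],[0,0,0,0,0,0,1]]]'

```text
t: 13.0
ee_pos: [613.3, 182.1, 350.9]
orientation: [-3.067, -0.68, -0.004]
ft_force: [1.7, 0.2, 0.0]
width: 87.6
grasp_force: 0.0
```

```bash
python3 - <<'E'
from h import *
save('wrist','w6'); save('side','s6')
a=np.load('pics/w6.npz')['p'];b=np.load('pics/s6.npz')['p'][120:190,270:340]
cv2.imwrite('pics/c6.png',np.hstack([a[:, 60:452],cv2.resize(b,(384,384),interpolation=cv2.INTER_CUBIC)]))
print(readout.get_obs()['ee_pos'])
E
```

```text
[613.18377244 182.08137231 350.37686983]
```

View pics/c6.png

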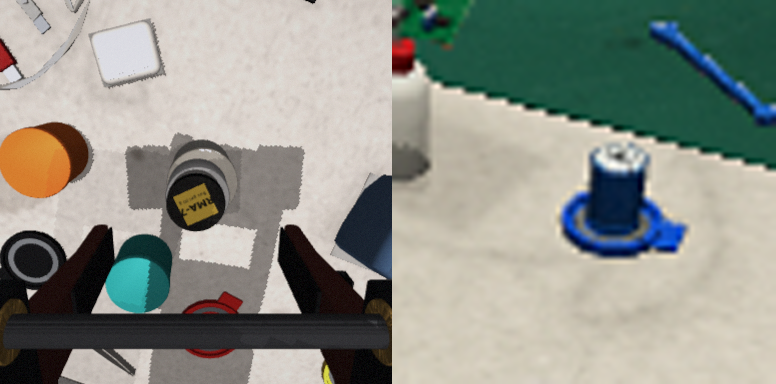

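The cap stands upright in the blue dish. The pot lid is at full-frame wrist pixel (257,201).

```bash
python3 - <<'E'
from h import *
dish('w6',(613,182),'black',21) # z=8 meaningless
f='w6'; print(ray(f,(257,201),107), np.diff([ray(f,(226,201),107),ray(f,(289,201),107)],axis=0))
h=np.load('pics/w6.npz')['p'].max(2); m=(h<75)
# lid top circle score
t=np.linspace(0,6.28,120);best=[]
g=lambda x,y,r:m[tuple(proj(f,np.c_[x+r*np.cos(t),y+r*np.sin(t),0*t+107]).round().astype(int).T[::-1])].sum()
for x in np.arange(605,622,.5):
  for y in np.arange(174,192,.5): best.append((g(x,y,20)-g(x,y,22.5),x,y))
print(sorted(best)[-5:])
E
```

```text
w6 black score 30.0 [619.3 185.8] spread [1.  0.7]
[616.15797153 182.50399676 107.        ] [[ 1.87264194e+01 -4.02174281e+01  2.84217094e-14]]
[(np.int64(96), np.float64(614.5), np.float64(183.5)), (np.int64(97), np.float64(614.5), np.float64(183.0)), (np.int64(98), np.float64(615.5), np.float64(183.5)), (np.int64(99), np.float64(615.0), np.float64(183.5)), (np.int64(101), np.float64(615.0), np.float64(183.0))]
```

Request:
step_arm --targets '[[[0.04,0.02,-0.5,0,0,0,1],[0,0,-0.6,0,0,0,0.8],[0,0,-0.3,0,0,0,0.7],[0,0,-0.1,0,0,0,0.6],[0,0,-0.04,0,0,0,0.58]]]'

```text
t: 13.72
ee_pos: [615.2, 183.3, 272.7]
orientation: [-3.067, -0.681, -0.001]
ft_force: [0.3, 0.4, 0.6]
width: 52.8
grasp_force: 0.0
```

Request:
step_arm --targets '[[[0,0,0,0,0,0,0.58],[0,0,0,0,0,0,0.52],[0,0,0,0,0,0,0.45],[0,0,0,0,0,0,0.4],[0,0,0,0,0,0,0.35]]]'

```text
t: 14.35
ee_pos: [615.1, 183.2, 272.7]
orientation: [-3.067, -0.681, -0.001]
ft_force: [-0.2, 0.2, 5.5]
width: 41.2
grasp_force: 30.0
```

Request:
step_arm --targets '[[[0,0,0,0,0,0,0.3],[0,0,0,0,0,0,0.3],[0,0,0,0,0,0,0.3],[0,0,0,0,0,0,0.3],[0,0,0,0,0,0,0.3]]]'

```text
t: 14.98
ee_pos: [615.1, 183.2, 272.7]
orientation: [-3.067, -0.681, -0.001]
ft_force: [-0.4, 0.2, 5.8]
width: 41.0
grasp_force: 30.0
```

Request:
step_arm --targets '[[[0,0,0.05,0,0,0,0.3],[0,0,0.1,0,0,0,0.3],[0,0,0.3,0,0,0,0.3],[0,0,0.8,0,0,0,0.3],[0,0,0.6,0,0,0,0.3]]]'

```text
t: 15.6
ee_pos: [615.1, 183.3, 367.1]
orientation: [-3.067, -0.681, -0.002]
ft_force: [0.6, -0.1, -1.2]
width: 40.8
grasp_force: 30.0
```

Request:
step_arm --targets '[[[0,0,0,0,0,0,0.3],[0,0,0,0,0,0,0.3],[0,0,0,0,0,0,0.3],[0,0,0,0,0,0,0.3],[0,0,0,0,0,0,0.3]]]'

```text
t: 16.23
ee_pos: [614.8, 183.2, 364.0]
orientation: [3.067, 0.681, -0.002]
ft_force: [-0.2, 0.0, -0.3]
width: 41.2
grasp_force: 30.0
```

```bash
python3 - <<'E'
from h import *
save('wrist','w7'); save('side','s7')
a=np.load('pics/w7.npz')['p'];b=np.load('pics/s7.npz')['p'][170:290,130:250]
cv2.imwrite('pics/c7.png',np.hstack([a[:, 60:452],cv2.resize(b,(384,384),interpolation=cv2.INTER_CUBIC)]))
print(readout.get_obs()['ee_pos'])
dish('side0',(445,298),'black',35);dish('w3',(445,298),'black',35);dish('w6',(445,298),'black',35);dish('top0',(445,298),'black',35)
E
```

```text
[614.89920502 183.20615333 364.31512188]
side0 black score 81.0 [444.6 299.7] spread [0.4 0.2]
w3 black score 81.0 [448.2 298.3] spread [0.6 0.5]
w6 black score 53.0 [448.5 297.8] spread [0.7 0.6]
top0 black score 49.0 [442.5 296.5] spread [0. 0.]
```

View pics/c7.png

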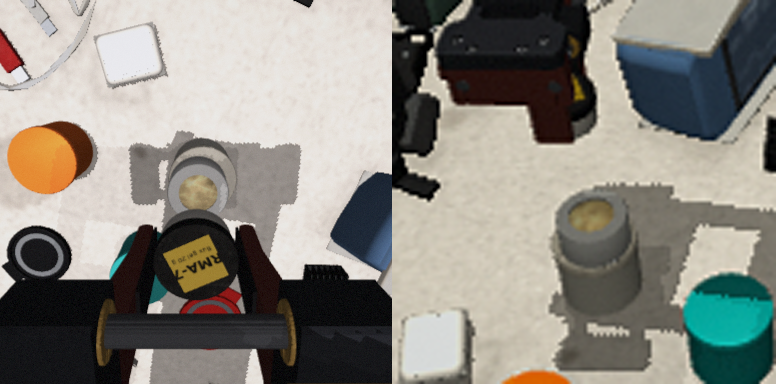

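The pot is held level, and the tin with its brass wool is exposed at full-frame (258,187). The black dish is at about (446,298.5), so I'll carry the pot there.

Request:
step_arm --targets '[[[-0.67,0.46,0,0,0,0,0.3],[-0.67,0.46,0,0,0,0,0.3],[-0.67,0.46,0,0,0,0,0.3],[-0.67,0.46,0,0,0,0,0.3],[-0.7,0.46,0,0,0,0,0.3]]]'

```text
t: 16.95
ee_pos: [444.9, 298.8, 364.8]
orientation: [-3.067, -0.68, -0.001]
ft_force: [-0.1, 0.4, -0.3]
width: 41.6
grasp_force: 30.0
```

Request:
step_arm --targets '[[[0,0,-0.5,0,0,0,0.3],[0,0,-0.9,0,0,0,0.3],[0,0,-0.9,0,0,0,0.3],[0,0,-0.4,0,0,0,0.3],[0,0,-0.2,0,0,0,0.3]]]'

```text
t: 17.58
ee_pos: [445.7, 298.1, 218.5]
orientation: [3.066, 0.681, -0.003]
ft_force: [-0.1, 0.7, -0.2]
width: 40.9
grasp_force: 30.0
```

Request:
step_arm --targets '[[[0,0,-0.1,0,0,0,0.3],[0,0,-0.1,0,0,0,0.3],[0,0,-0.04,0,0,0,0.3],[0,0,0,0,0,0,0.3],[0,0,0,0,0,0,0.3]]]'

```text
t: 18.2
ee_pos: [446.0, 298.3, 208.0]
orientation: [-3.067, -0.681, -0.001]
ft_force: [-0.6, -0.2, 0.1]
width: 41.2
grasp_force: 30.0
```

```bash
python3 - <<'E'
from h import *
save('wrist','w8'); save('side','s8')
a=np.load('pics/w8.npz')['p'];b=np.load('pics/s8.npz')['p'][270:384,180:294]
cv2.imwrite('pics/c8.png',np.hstack([a[:, 60:452],cv2.resize(b,(384,384),interpolation=cv2.INTER_CUBIC)]))
print(readout.get_obs()['ee_pos'])
E
```

```text
[446.0118101  298.24345602 207.93727057]
```

View pics/c8.png

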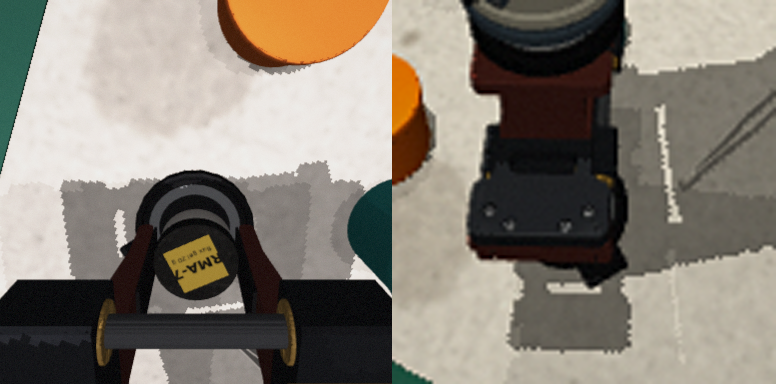

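```bash
python3 - <<'E'
from h import *
p=ray('w8',(254,172),8);print(p, p[:2]-35*np.array([.907,.42]))
E
```

```text
[477.30336416 314.14227214   8.        ] [445.55836416 299.44227214]
```

Request:
step_arm --targets '[[[0,0,-0.1,0,0,0,0.3],[0,0,-0.06,0,0,0,0.3],[0,0,-0.04,0,0,0,0.3],[0,0,-0.02,0,0,0,0.3],[0,0,0,0,0,0,0.3]]]'

```text
t: 18.92
ee_pos: [445.9, 298.2, 196.6]
orientation: [3.067, 0.681, -0.0]
ft_force: [-0.6, -0.0, -0.5]
width: 41.1
grasp_force: 30.0
```

Centred. I'll keep lowering in small steps until contact.

Request:
step_arm --targets '[[[0,0,-0.02,0,0,0,0.3],[0,0,0,0,0,0,0.3],[0,0,-0.02,0,0,0,0.3],[0,0,0,0,0,0,0.3],[0,0,0,0,0,0,0.3]]]'

```text
t: 19.55
ee_pos: [445.9, 298.2, 194.7]
orientation: [3.067, 0.681, -0.0]
ft_force: [-0.0, -0.9, 0.3]
width: 40.9
grasp_force: 30.0
```

Request:
step_arm --targets '[[[0,0,-0.02,0,0,0,0.3],[0,0,0,0,0,0,0.3],[0,0,0,0,0,0,0.3],[0,0,0,0,0,0,0.3],[0,0,0,0,0,0,0.3]]]'

```text
t: 20.18
ee_pos: [445.9, 298.2, 193.6]
orientation: [3.067, 0.681, -0.0]
ft_force: [-0.0, 0.2, -0.3]
width: 41.0
grasp_force: 30.0
```

Request:
step_arm --targets '[[[0,0,-0.02,0,0,0,0.3],[0,0,0,0,0,0,0.3],[0,0,0,0,0,0,0.3],[0,0,0,0,0,0,0.3],[0,0,0,0,0,0,0.3]]]'

```text
t: 20.8
ee_pos: [445.9, 298.2, 193.6]
orientation: [-3.067, -0.681, -0.0]
ft_force: [-2.1, -1.7, 11.4]
width: 41.1
grasp_force: 30.0
```

Request:
step_arm --targets '[[[0,0,0.02,0,0,0,0.3],[0,0,0.01,0,0,0,0.49],[0,0,0,0,0,0,0.55],[0,0,0,0,0,0,0.6],[0,0,0,0,0,0,0.65]]]'

```text
t: 21.42
ee_pos: [445.9, 298.2, 194.1]
orientation: [3.067, 0.681, -0.0]
ft_force: [-0.2, 0.7, 0.3]
width: 56.6
grasp_force: 0.0
```

Request:
step_arm --targets '[[[0,0,0.1,0,0,0,0.68],[0,0,0.4,0,0,0,0.68],[0,0,0.8,0,0,0,0.7],[0,0,1,0,0,0,0.8],[0,0,1,0,0,0,1]]]'

```text
t: 22.05
ee_pos: [445.7, 298.0, 360.9]
orientation: [3.067, 0.681, -0.0]
ft_force: [0.6, 0.8, -0.3]
width: 76.8
grasp_force: 0.0
```

Request:
step_arm --targets '[[[0.67,-0.46,0,0,0,0,1],[0.67,-0.46,0,0,0,0,1],[0.67,-0.46,0,0,0,0,1],[0.67,-0.46,0,0,0,0,1],[0.67,-0.46,0,0,0,0,1]]]'

```text
t: 22.68
ee_pos: [614.3, 182.3, 359.5]
orientation: [-3.067, -0.681, -0.0]
ft_force: [0.9, 0.2, -0.2]
width: 87.5
grasp_force: 0.0
```

Request:
step_arm --targets '[[[0,0,-0.3,0,0,0,1],[0,0,-0.1,0,0,0,1],[0,0,0,0,0,0,1],[0,0,0,0,0,0,1],[0,0,0,0,0,0,1]]]'

```text
t: 23.3
ee_pos: [613.2, 183.7, 339.7]
orientation: [-3.067, -0.682, -0.001]
ft_force: [0.3, 0.2, -0.3]
width: 87.9
grasp_force: 0.0
```

```bash
python3 - <<'E'
from h import *
save('wrist','w9'); save('side','s9')
a=np.load('pics/w9.npz')['p'];b=np.load('pics/s9.npz')['p'][270:384,180:294]
cv2.imwrite('pics/c9.png',np.hstack([a[:, 60:452],cv2.resize(b,(384,384),interpolation=cv2.INTER_CUBIC)]))
print(readout.get_obs()['ee_pos'],'tin',ray('w7',(258,187),82))
E
```

```text
[613.31869246 183.51019089 339.59872691] tin [615.7354733  181.78204153  82.        ]
```

View pics/c9.png

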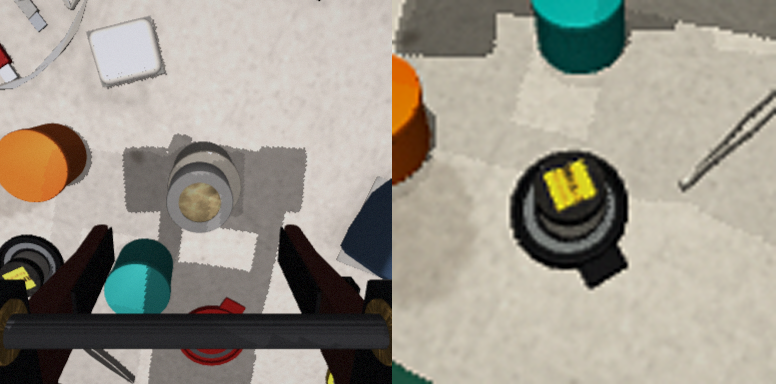

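The pot stands in the black dish. The tin rim is at full-frame (259,198), radius about 33 px.

```bash
python3 - <<'E'
from h import *
for u,v in((259,198),(226,198),(292,198),(259,165),(259,231)): print(ray('w9',(u,v),82).round(1))
p=ray('w9',(267,143),54);print('jar far',p,p[:2]-30.5*np.array([.907,.42]))
dish('side0',(446,85),'red',39);dish('w6',(446,85),'red',39);dish('top0',(446,85),'red',39)
E
```

```text
[613.9 181.5  82. ]
[603.5 203.8  82. ]
[624.3 159.2  82. ]
[636.8 192.3  82. ]
[589.6 170.1  82. ]
jar far [649.61135816 191.01772375  54.        ] [621.94785816 178.20772375]
side0 red score 72.0 [445.5  86.8] spread [0.  0.2]
w6 red score 39.0 [447.9  87. ] spread [0.5 0.8]
top0 red score 69.0 [446.2  85. ] spread [0.2 0. ]
```

Request:
step_arm --targets '[[[0.02,-0.04,-0.4,0,0,0,1],[0,0,-0.7,0,0,0,0.9],[0,0,-0.5,0,0,0,0.8],[0,0,-0.2,0,0,0,0.7],[0,0,-0.06,0,0,0,0.67]]]'

```text
t: 24.02
ee_pos: [614.3, 181.0, 245.2]
orientation: [3.067, 0.681, -0.002]
ft_force: [0.1, 0.5, 0.5]
width: 59.0
grasp_force: 0.0
```

Request:
step_arm --targets '[[[0,0,0,0,0,0,0.65],[0,0,0,0,0,0,0.6],[0,0,0,0,0,0,0.55],[0,0,0,0,0,0,0.5],[0,0,0,0,0,0,0.45]]]'

```text
t: 24.65
ee_pos: [614.7, 181.4, 247.0]
orientation: [-3.067, -0.681, -0.002]
ft_force: [-0.7, 1.7, 6.6]
width: 48.6
grasp_force: 30.0
```

Request:
step_arm --targets '[[[0,0,0,0,0,0,0.4],[0,0,0,0,0,0,0.4],[0,0,0.05,0,0,0,0.4],[0,0,0.1,0,0,0,0.4],[0,0,0.3,0,0,0,0.4]]]'

```text
t: 25.28
ee_pos: [614.0, 181.0, 268.4]
orientation: [3.067, 0.681, -0.003]
ft_force: [0.3, -0.7, -1.2]
width: 48.7
grasp_force: 30.0
```

Request:
step_arm --targets '[[[0,0,0.7,0,0,0,0.4],[0,0,0.6,0,0,0,0.4],[0,0,0,0,0,0,0.4],[0,0,0,0,0,0,0.4],[0,0,0,0,0,0,0.4]]]'

```text
t: 25.9
ee_pos: [613.9, 181.1, 332.3]
orientation: [3.067, 0.681, -0.004]
ft_force: [-0.5, 0.9, -0.6]
width: 48.7
grasp_force: 30.0
```

Request:
step_arm --targets '[[[-0.67,-0.38,0,0,0,0,0.4],[-0.67,-0.38,0,0,0,0,0.4],[-0.67,-0.38,0,0,0,0,0.4],[-0.67,-0.38,0,0,0,0,0.4],[-0.67,-0.38,0,0,0,0,0.4]]]'

```text
t: 26.52
ee_pos: [445.5, 85.6, 332.8]
orientation: [-3.067, -0.681, 0.003]
ft_force: [-0.5, -0.7, -0.9]
width: 48.6
grasp_force: 30.0
```

Request:
step_arm --targets '[[[0,0,-0.5,0,0,0,0.4],[0,0,-0.8,0,0,0,0.4],[0,0,-0.6,0,0,0,0.4],[0,0,-0.2,0,0,0,0.4],[0,0,0,0,0,0,0.4]]]'

```text
t: 27.15
ee_pos: [446.8, 86.2, 228.1]
orientation: [-3.067, -0.681, 0.003]
ft_force: [0.9, 0.5, -0.1]
width: 48.8
grasp_force: 30.0
```

```bash
python3 - <<'E'
from h import *
save('wrist','w10'); save('side','s10')
a=np.load('pics/w10.npz')['p'];b=np.load('pics/s10.npz')['p'][180:300,180:300]
cv2.imwrite('pics/c10.png',np.hstack([a[:, 60:452],cv2.resize(b,(384,384),interpolation=cv2.INTER_CUBIC)]))
print(readout.get_obs()['ee_pos'])
E
```

```text
[447.29470662  86.29526415 229.27691534]
```

View pics/c10.png

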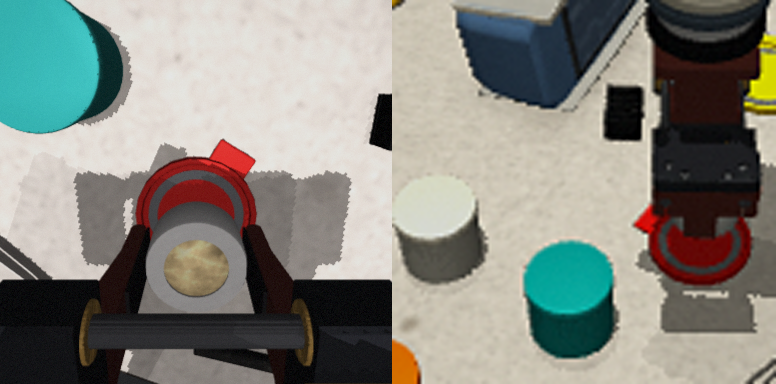

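The tin is held upright over the red dish and looks centred. I'll lower it.

```bash
python3 - <<'E'
from h import *
p=ray('w10',(256,157),8);print(p[:2]-39*np.array([.907,.42]))
p=np.load('pics/s10.npz')
for s in((257,226),):print(0)
# jar lid centre from side: crop px (436,208)->full
u=180+(436-392)*120/384;v=180+208*120/384
print('jar',ray('s10',(u,v),54))
E
```

```text
[446.30054871  86.23348775]
0
jar [611.45915437 178.03842151  54.        ]
```

Request:
step_arm --targets '[[[0,0,-0.3,0,0,0,0.4],[0,0,-0.2,0,0,0,0.4],[0,0,-0.06,0,0,0,0.4],[0,0,-0.04,0,0,0,0.4],[0,0,0,0,0,0,0.4]]]'

```text
t: 27.88
ee_pos: [446.9, 86.2, 198.6]
orientation: [-3.067, -0.681, 0.0]
ft_force: [-0.1, 0.7, -1.0]
width: 48.4
grasp_force: 30.0
```

Request:
step_arm --targets '[[[0,0,-0.02,0,0,0,0.4],[0,0,0,0,0,0,0.4],[0,0,0,0,0,0,0.4],[0,0,0,0,0,0,0.4],[0,0,0,0,0,0,0.4]]]'

```text
t: 28.5
ee_pos: [446.9, 86.2, 197.7]
orientation: [3.067, 0.681, 0.0]
ft_force: [-0.8, -0.4, -2.0]
width: 48.6
grasp_force: 30.0
```

Request:
step_arm --targets '[[[0,0,-0.02,0,0,0,0.4],[0,0,0,0,0,0,0.4],[0,0,0,0,0,0,0.4],[0,0,0,0,0,0,0.4],[0,0,0,0,0,0,0.4]]]'

```text
t: 29.12
ee_pos: [447.0, 86.2, 196.7]
orientation: [-3.067, -0.681, -0.0]
ft_force: [0.1, 0.3, 2.0]
width: 48.5
grasp_force: 30.0
```

Request:
step_arm --targets '[[[0,0,-0.02,0,0,0,0.4],[0,0,0,0,0,0,0.4],[0,0,0,0,0,0,0.4],[0,0,0,0,0,0,0.4],[0,0,0,0,0,0,0.4]]]'

```text
t: 29.75
ee_pos: [446.9, 86.2, 196.6]
orientation: [-3.067, -0.681, -0.001]
ft_force: [-3.6, -0.8, 18.1]
width: 48.5
grasp_force: 30.2
```

Request:
step_arm --targets '[[[0,0,0.02,0,0,0,0.4],[0,0,0.01,0,0,0,0.58],[0,0,0,0,0,0,0.63],[0,0,0,0,0,0,0.68],[0,0,0,0,0,0,0.72]]]'

```text
t: 30.38
ee_pos: [446.9, 86.2, 197.1]
orientation: [-3.067, -0.681, 0.0]
ft_force: [0.4, -0.3, -0.8]
width: 62.9
grasp_force: 0.0
```

Request:
step_arm --targets '[[[0,0,0.1,0,0,0,0.75],[0,0,0.4,0,0,0,0.75],[0,0,0.8,0,0,0,0.75],[0,0,0.8,0,0,0,0.8],[0,0,0.5,0,0,0,1]]]'

```text
t: 31.0
ee_pos: [447.0, 86.2, 329.3]
orientation: [3.067, 0.681, 0.004]
ft_force: [-0.6, 0.3, 0.5]
width: 77.3
grasp_force: 0.0
```

Request:
step_arm --targets '[[[0.67,0.37,0,0,0,0,1],[0.67,0.37,0,0,0,0,1],[0.67,0.37,0,0,0,0,1],[0.67,0.37,0,0,0,0,1],[0.67,0.37,0,0,0,0,1]]]'

```text
t: 31.62
ee_pos: [615.3, 179.3, 327.4]
orientation: [3.067, 0.681, -0.0]
ft_force: [0.7, -0.0, 0.3]
width: 87.7
grasp_force: 0.0
```

Request:
step_arm --targets '[[[0,0,0,0,0,0,1],[0,0,0,0,0,0,1],[0,0,0,0,0,0,1],[0,0,0,0,0,0,1],[0,0,0,0,0,0,1]]]'

```text
t: 32.25
ee_pos: [614.2, 178.5, 327.4]
orientation: [3.067, 0.68, 0.0]
ft_force: [0.3, 0.3, -0.1]
width: 87.9
grasp_force: 0.0
```

```bash
python3 - <<'E'
from h import *
save('wrist','w11'); save('side','s11')
a=np.load('pics/w11.npz')['p'];b=np.load('pics/s11.npz')['p'][180:300,200:320]
cv2.imwrite('pics/c11.png',np.hstack([a[:, 60:452],cv2.resize(b,(384,384),interpolation=cv2.INTER_CUBIC)]))
print(readout.get_obs()['ee_pos'])
E
```

```text
[614.31132798 178.57817777 327.31280929]
```

View pics/c11.png

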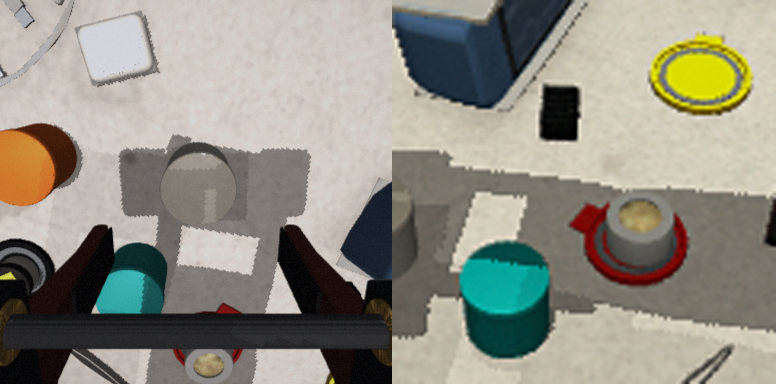

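The tin is upright in the red dish. The milky jar's lid is at full-frame (259,188).

```bash
python3 - <<'E'
from h import *
for u,v in((259,188),(221.5,188),(296,188),(259,152),(259,224)): print(ray('w11',(u,v),54).round(1))
for f in('side0','s11','w4','top0'): dish(f,(467,-104),'yellow',44.5)
E
```

```text
[617.4 177.3  54. ]
[604.9 204.1  54. ]
[629.7 150.9  54. ]
[643.4 189.5  54. ]
[589.5 164.2  54. ]
side0 yellow score 63.0 [ 466.5 -100.8] spread [0.  0.2]
s11 yellow score 63.0 [ 466.5 -100.8] spread [0.  0.2]
w4 yellow score 83.0 [ 469.  -106.3] spread [0.5 0.7]
top0 yellow score 67.0 [ 467.  -106.2] spread [0.  0.2]
```

Request:
step_arm --targets '[[[0.05,-0.03,-0.5,0,0,0,1],[0,0,-0.9,0,0,0,1],[0,0,-0.8,0,0,0,1],[0,0,-0.4,0,0,0,0.9],[0,0,-0.06,0,0,0,0.8]]]'

```text
t: 32.98
ee_pos: [616.7, 177.1, 193.2]
orientation: [3.067, 0.681, -0.003]
ft_force: [-0.3, -0.3, 0.7]
width: 72.4
grasp_force: 0.0
```

Request:
step_arm --targets '[[[0,0,0,0,0,0,0.75],[0,0,0,0,0,0,0.7],[0,0,0,0,0,0,0.65],[0,0,0,0,0,0,0.6],[0,0,0,0,0,0,0.5]]]'

```text
t: 33.6
ee_pos: [617.5, 177.4, 195.7]
orientation: [-3.067, -0.681, -0.004]
ft_force: [0.3, 0.9, 6.3]
width: 60.1
grasp_force: 30.0
```

Request:
step_arm --targets '[[[0,0,0,0,0,0,0.5],[0,0,0,0,0,0,0.5],[0,0,0.05,0,0,0,0.5],[0,0,0.1,0,0,0,0.5],[0,0,0.3,0,0,0,0.5]]]'

```text
t: 34.22
ee_pos: [616.5, 177.1, 216.5]
orientation: [3.067, 0.681, -0.003]
ft_force: [-0.1, 0.3, -1.3]
width: 60.4
grasp_force: 30.0
```

Request:
step_arm --targets '[[[0,0,0.7,0,0,0,0.5],[0,0,0.9,0,0,0,0.5],[0,0,0,0,0,0,0.5],[-0.7,-0.3,0,0,0,0,0.5],[-0.9,-0.5,0,0,0,0,0.5]]]'

```text
t: 34.85
ee_pos: [536.0, 137.1, 296.2]
orientation: [-3.067, -0.682, 0.0]
ft_force: [0.6, 0.2, -1.5]
width: 60.3
grasp_force: 30.0
```

Request:
step_arm --targets '[[[-0.8,-0.6,0,0,0,0,0.5],[-0.57,-0.9,0,0,0,0,0.5],[0,-1,0,0,0,0,0.5],[0,-1,0,0,0,0,0.5],[0,-1,0,0,0,0,0.5]]]'

```text
t: 35.48
ee_pos: [467.8, -89.2, 296.4]
orientation: [-3.067, -0.681, 0.001]
ft_force: [1.1, 0.6, -1.0]
width: 60.4
grasp_force: 30.0
```

Request:
step_arm --targets '[[[0,-0.36,0,0,0,0,0.5],[0,0,-0.4,0,0,0,0.5],[0,0,-0.7,0,0,0,0.5],[0,0,-0.2,0,0,0,0.5],[0,0,0,0,0,0,0.5]]]'

```text
t: 36.1
ee_pos: [468.2, -105.3, 231.2]
orientation: [-3.066, -0.681, 0.003]
ft_force: [-0.3, -1.0, -1.0]
width: 60.1
grasp_force: 30.0
```

```bash
python3 - <<'E'
from h import *
save('wrist','w12'); save('side','s12')
a=np.load('pics/w12.npz')['p'];b=np.load('pics/s12.npz')['p'][150:270,230:350]
cv2.imwrite('pics/c12.png',np.hstack([a[:, 60:452],cv2.resize(b,(384,384),interpolation=cv2.INTER_CUBIC)]))
print(readout.get_obs()['ee_pos'])
E
```

```text
[ 468.78545819 -105.58045221  232.30144478]
```

View pics/c12.png

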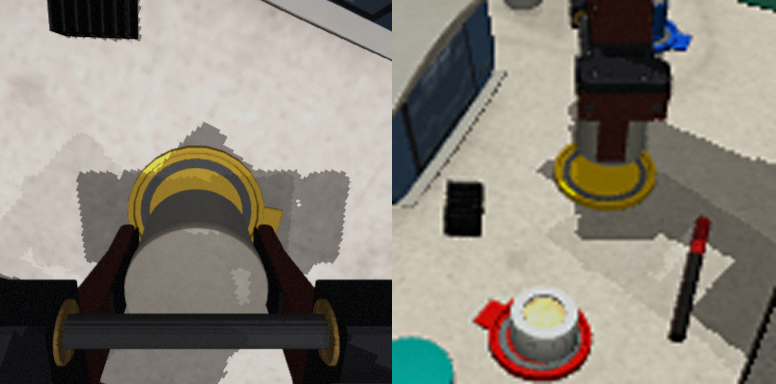

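The jar is held upright and centred over the yellow dish. I'll lower it.

```bash
python3 - <<'E'
from h import *
p=ray('w12',(256,146),8);print(p[:2]-44.5*np.array([.907,.42]))
E
```

```text
[ 468.29873365 -104.75201866]
```

Request:
step_arm --targets '[[[0,0,-0.3,0,0,0,0.5],[0,0,-0.2,0,0,0,0.5],[0,0,-0.06,0,0,0,0.5],[0,0,-0.04,0,0,0,0.5],[0,0,0,0,0,0,0.5]]]'

```text
t: 36.83
ee_pos: [468.4, -105.8, 201.6]
orientation: [-3.067, -0.681, 0.0]
ft_force: [0.0, -0.1, 0.0]
width: 59.9
grasp_force: 30.0
```

Request:
step_arm --targets '[[[0,0,-0.02,0,0,0,0.5],[0,0,0,0,0,0,0.5],[0,0,0,0,0,0,0.5],[0,0,0,0,0,0,0.5],[0,0,0,0,0,0,0.5]]]'

```text
t: 37.45
ee_pos: [468.4, -105.8, 200.7]
orientation: [3.067, 0.681, 0.0]
ft_force: [0.0, 0.3, -1.4]
width: 60.0
grasp_force: 30.0
```

Request:
step_arm --targets '[[[0,0,-0.02,0,0,0,0.5],[0,0,0,0,0,0,0.5],[0,0,0,0,0,0,0.5],[0,0,0,0,0,0,0.5],[0,0,0,0,0,0,0.5]]]'

```text
t: 38.08
ee_pos: [468.4, -105.8, 199.7]
orientation: [-3.067, -0.681, 0.0]
ft_force: [-1.1, -0.5, 1.3]
width: 60.3
grasp_force: 30.0
```

Request:
step_arm --targets '[[[0,0,-0.02,0,0,0,0.5],[0,0,0,0,0,0,0.5],[0,0,0,0,0,0,0.5],[0,0,0,0,0,0,0.5],[0,0,0,0,0,0,0.5]]]'

```text
t: 38.7
ee_pos: [468.4, -105.8, 199.6]
orientation: [3.067, 0.681, 0.0]
ft_force: [-4.0, -0.4, 15.9]
width: 60.2
grasp_force: 30.0
```

Seated. I'll release, lift clear and check everything.

Request:
step_arm --targets '[[[0,0,0.02,0,0,0,0.5],[0,0,0.01,0,0,0,0.72],[0,0,0,0,0,0,0.8],[0,0,0,0,0,0,0.85],[0,0,0,0,0,0,0.9]]]'

```text
t: 39.33
ee_pos: [468.4, -105.8, 200.1]
orientation: [-3.067, -0.681, 0.0]
ft_force: [-0.5, -0.6, 0.5]
width: 78.5
grasp_force: 0.0
```

Request:
step_arm --targets '[[[0,0,0.1,0,0,0,0.9],[0,0,0.4,0,0,0,0.9],[0,0,0.8,0,0,0,0.9],[0,0,1,0,0,0,1],[0,0,1,0,0,0,1]]]'

```text
t: 39.95
ee_pos: [468.1, -105.7, 366.9]
orientation: [-3.067, -0.681, 0.0]
ft_force: [1.9, 0.5, 0.1]
width: 87.8
grasp_force: 0.0
```

Request:
step_arm --targets '[[[0,0,0.8,0,0,0,1],[0,0,0.5,0,0,0,1],[0,0,0,0,0,0,1],[0,0,0,0,0,0,1],[0,0,0,0,0,0,1]]]'

```text
t: 40.58
ee_pos: [468.0, -105.7, 428.8]
orientation: [-3.066, -0.68, 0.004]
ft_force: [0.5, -0.5, -0.1]
width: 88.2
grasp_force: 0.0
```

```bash
python3 - <<'E'
from h import *
save('side','s13',crop=(110,90,366,384),s=2)
o=readout.get_obs();print(o['ee_pos'],o['width'],o['grasp_force'],o['t'])
E
```

```text
[ 468.14175272 -105.73923952  428.90581893] 87.57144510371826 0.0 40.625
```

View pics/s13.png

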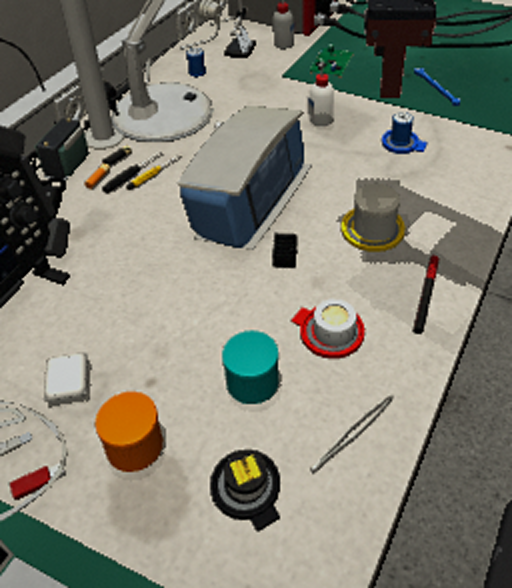

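All four stand upright in their own dishes: cap (402,130), jar (376,212), tin (334,322) and pot (246,480). The bottle, the case and the look-alikes are where they stood, so I'm handing in.

```bash
python3 -c "
from h import *
print(ctrl.close_job())"
```

```text
the job is handed in; nothing more can be done
None
```

The capacitor, flux pot, tin and jar each went from the top of the stack down into their own dishes, upright and seated on the dish floor; the last camera view showed the bottle, earphone case and look-alikes where they stood, and the job was handed in at about 41 s.

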